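Fill the paint caddy for the next class

TASK

Fill the paint caddy for the next class: stand the red, yellow, blue and black paint bottles upright in the caddy, each right down in the cup of its own colour. Some of the bottles stand close together in the rack. Leave the pink and the green bottle standing where they are.

Things in the scene. Friction and masses are not known exactly. Their poses are not given: they have to be found in the camera images.
- bottle_red: Wanted: red paint bottle and cap, white label band, upright. Round: 36 mm diameter up to 80 mm, then a cap 28 mm wide up to 100 mm; 50 to 100 g. Origin: centre of the underside; z up along it. All six bottles differ only in colour. Three of them, any three, start in a rack (see yellow, blue); three stand free, 70 mm or more apart, small things lying between them.
- bottle_yellow: Wanted: yellow paint bottle and cap, white label band, upright. Round: 36 mm diameter up to 80 mm, then a cap 28 mm wide up to 100 mm; 50 to 100 g. Origin: centre of the underside; z up along it. Rack: fixed plywood, holds three bottles in a straight row, 46 mm between centres; the row lies within 0.5 rad of y. Bottles in it stand on the table.
- bottle_blue: Wanted: blue paint bottle and cap, white label band, upright. Round: 36 mm diameter up to 80 mm, then a cap 28 mm wide up to 100 mm; 50 to 100 g. Origin: centre of the underside; z up along it. Between bottles in the rack are 10 mm, too narrow for a finger: fingers fit only on the two sides across the row. Rack walls: 34 mm high, 3 mm of play.
- bottle_black: Wanted: black paint bottle and cap, white label band, upright. Round: 36 mm diameter up to 80 mm, then a cap 28 mm wide up to 100 mm; 50 to 100 g. Origin: centre of the underside; z up along it. May stand free or in the rack (see yellow, blue).
- bottle_pink: Look-alike, to be left: pink paint bottle and cap, white label band, upright. Round: 36 mm diameter up to 80 mm, then a cap 28 mm wide up to 100 mm; 50 to 100 g. Origin: centre of the underside; z up along it. Free or in the rack (see yellow, blue).
- bottle_green: Look-alike, to be left: green paint bottle and cap, white label band, upright. Round: 36 mm diameter up to 80 mm, then a cap 28 mm wide up to 100 mm; 50 to 100 g. Origin: centre of the underside; z up along it. Free or in the rack (see yellow, blue).
- cup_red: Open round red cup, place of the red bottle: outside 68 mm, inside 56 mm wide, 25 mm high, floor 4 mm. Origin: centre of its underside, 5 mm above the table; a bottle in it stands 9 mm above the table. The four cups are fixed in a square, 88 mm apart, in a fixed grey tray (190 mm square, rim 20 mm high); their order changes.
- cup_yellow: Open round yellow cup, place of the yellow bottle: outside 68 mm, inside 56 mm wide, 25 mm high, floor 4 mm. Origin: centre of its underside, 5 mm above the table; a bottle in it stands 9 mm above the table. The four cups are fixed in a square, 88 mm apart, in a fixed grey tray (190 mm square, rim 20 mm high); their order changes.
- cup_blue: Open round blue cup, place of the blue bottle: outside 68 mm, inside 56 mm wide, 25 mm high, floor 4 mm. Origin: centre of its underside, 5 mm above the table; a bottle in it stands 9 mm above the table. The four cups are fixed in a square, 88 mm apart, in a fixed grey tray (190 mm square, rim 20 mm high); their order changes.
- cup_black: Open round black cup, place of the black bottle: outside 68 mm, inside 56 mm wide, 25 mm high, floor 4 mm. Origin: centre of its underside, 5 mm above the table; a bottle in it stands 9 mm above the table. The four cups are fixed in a square, 88 mm apart, in a fixed grey tray (190 mm square, rim 20 mm high); their order changes.

How it is judged:
At the end, for the whole second after the job is handed in: Red, yellow, blue and black bottles at rest, each on the floor of its colour's cup: within 13 mm of its centre, underside under 9 mm above the cup's underside, tilt under 0.12 rad. Pink and green upright (0.12 rad), at rest, within 25 mm of their start (horizontal distance between bottle_red and cup_red below 0.013 m and z of bottle_red in the frame of cup_red between 0 and 0.009 m and angle between each of bottle_red, bottle_yellow, bottle_blue, bottle_black, bottle_pink, bottle_green's own z axis and vertical below 0.12 rad and linear speed of each of bottle_red, bottle_yellow, bottle_blue, bottle_black, bottle_pink, bottle_green below 0.02 m/s and angular speed of each of bottle_red, bottle_yellow, bottle_blue, bottle_black below 0.2 rad/s and horizontal distance between bottle_yellow and cup_yellow below 0.013 m and z of bottle_yellow in the frame of cup_yellow between 0 and 0.009 m and horizontal distance between bottle_blue and cup_blue below 0.013 m and z of bottle_blue in the frame of cup_blue between 0 and 0.009 m and horizontal distance between bottle_black and cup_black below 0.013 m and z of bottle_black in the frame of cup_black between 0 and 0.009 m and distance of each of bottle_pink, bottle_green from where it was at the start of the episode below 0.025 m); the robot touches nothing.
It fails at once if the pink bottle was moved more than 25 mm or tipped (distance of bottle_pink from where it was at the start of the episode above 0.025 m or angle between bottle_pink's own z axis and vertical above 0.35 rad).
It fails at once if the green bottle was moved more than 25 mm or tipped (distance of bottle_green from where it was at the start of the episode above 0.025 m or angle between bottle_green's own z axis and vertical above 0.35 rad).
It also fails if it takes over 115 s, if anything falls off the work surface, if the arm or the gripper's body presses on something with over 40 N, if the wrist force passes 120 N, or if a joint passes its speed limit or range.

ROBOT

A 6-joint arm with a two-finger parallel gripper is mounted at the origin on the work surface. World frame = base frame: x ahead of the robot, y to its left, z up, the work surface at z = 0. Lengths are in m, angles in rad, forces in N, time in s.
With the tool pointing down it reaches from about 0.275 to 0.75 m from the base axis. Payload 10.2 kg.
Tool frame: the origin (TCP) lies between the finger pads; the fingertips stand 8 mm ahead of it and the grasp point (between the pads) lies 11 mm behind it; z points along the fingers, y is the direction in which the jaws open and shut (so a half turn about z gives the same grasp; the last joint's range is limited). The gripper opens to 88 mm and grips with 3 to 60 N. Pads are 18 mm wide; open, the fingers measure 123 mm over their backs; the gripper's body (75 mm by 187 mm) begins 45 mm behind the grasp point.
Start: joints at [1.083, 0.313, 1.498, -0, 1.331, -0.223], TCP at [0.137, 0.507, 0.247] pointing down, gripper open.
Joint ranges: [-2.94, 2.94], [-0.97, 2.17], [0.19, 2.56], [-1.23, 4.37], [0.02, 3.11], [-2.88, 2.88]. Speed limits (rad/s): [2.39, 2.39, 3.01, 3.14, 3.14, 3.14].

INTERFACE

Orientations are given as a rotation vector (axis times angle).
In Python, from bench import readout, viewer, ticket gives the robot as it stands. The module is installed in compiled form; this text tells all that it offers.
- The arm moves only by the tool move_arm, never from a script. Its argument "moves" is a list of rows, each an object of numbers: "tx", "ty", "tz": the shift along the tool's x, y, z in mm; "yaw": the turn about the tool's z in degrees; "jaw": the finger opening in mm, from 0 to 88.1. A call has 1 to 5 rows; each row shifts and turns the pose as measured when the row begins, along the tool's axes as they then stand; what a row does not reach is not made up. A row lasts 1/10 s, in which the tool goes at most 50 mm and 8.59 degrees, less where a joint would pass 70% of its speed; a pose out of reach is approached as far as the arm can. A call with a gripper value outside its range is refused whole. The fingers move at their own pace and stop on an object; "newtons" is the grip in N (left out, the last holds). Time passes only in rows, so rows that do not move let the fingers close. It gives the time, the measured TCP pose, the force and the opening at its end, in the units of the state.
- readout.get_state(): the state, without advancing time (a new reading comes with each control period).
- viewer.read_camera(name): name is "side" or "top"; returns the picture (420x560x3 uint8, red, green, blue); there is no depth.
- viewer.camera_model(name): a dict with "intrinsics" (3x3 intrinsics, pixels), "position" and "attitude" of the camera in the world. Camera axes: x right, y down, z forward; pixel columns grow to the right and rows downward; lengths in m; the calibration is good to about 2 mm. A picture is of the moment at which its call begins. camera_model takes no time and is no camera call.
- ticket.hand_in(): hands the job in, once; it reports no verdict.
The state is a dict: "t": time; "joint_pos": joint angles; "qvel": joint speeds; "tau": joint torques, N m; "tool_pos": TCP position; "eef_rot": TCP orientation; "wrist_force": force on the tool from outside, world axes, zero at the start; "moment": the same for the moment, N m; "finger_gap": finger opening in m.
Only numpy, scipy, OpenCV 4.12 (cv2) and the standard library are available. Lean on these libraries where they do the work, as an engineer would, in place of code of your own. Each camera call takes 0.05 s, during which the arm holds its last target. There are 200 camera calls.

## Working session

There is one attempt and no reset: what is moved stays moved. The work goes in short steps, Python scripts to look and compute and a tool call to move; the robot and the scene stay as the last step left them, time stands still between calls to the robot, and variables do not carry over. Pictures are saved under pics/ and viewed, about 12 in all and at most 16, crops included, and the job is handed in when it is done.

Besides the shell and the picture viewer there is one more tool, called after "Request:" as name(argument=value, ...), one argument or row to a line, values as JSON. move_arm: Moves the arm, as the interface text tells. Its arguments: {"type":"object","properties":{"moves":{"type":"array"},"newtons":{"type":"number"}},"required":["moves"]}

```bash
mkdir -p pics; cat > h.py <<'E'
import numpy as np, cv2
from bench import readout, viewer, ticket
def snap(name,fn):
    im=viewer.read_camera(name); cv2.imwrite('pics/'+fn,im[:,:,::-1]); return im
def ray(name,u,v,z):
    m=viewer.camera_model(name);K=np.array(m['intrinsics']);p=np.array(m['position']);R=np.array(m['attitude'])
    if R.shape!=(3,3):
        R=cv2.Rodrigues(R)[0]
    d=R@np.linalg.inv(K)@np.array([u,v,1.]); return p+d*(z-p[2])/d[2]
def proj(name,P):
    m=viewer.camera_model(name);K=np.array(m['intrinsics']);p=np.array(m['position']);R=np.array(m['attitude'])
    if R.shape!=(3,3): R=cv2.Rodrigues(R)[0]
    q=K@R.T@(np.array(P)-p); return q[:2]/q[2]
E
python3 - <<'E'
from h import *
snap('top','t0.png');snap('side','s0.png')
for n in('top','side'):print(viewer.camera_model(n))
print(readout.get_state())
E
```

```text
{'intrinsics': array([[534.12732462,   0.        , 285.73279087],
       [  0.        , 534.12732462, 194.81489449],
       [  0.        ,   0.        ,   1.        ]]), 'position': array([0.38414371, 0.01187438, 1.24310385]), 'attitude': array([-2.1816169 ,  2.11846697, -0.17453192])}
{'intrinsics': array([[478.41364225,   0.        , 278.41680822],
       [  0.        , 478.41364225, 205.76660115],
       [  0.        ,   0.        ,   1.        ]]), 'position': array([ 0.19523594, -0.64472694,  0.79465713]), 'attitude': array([-2.2813643 ,  0.63103167, -0.23766907])}
{'t': 0.1, 'joint_pos': array([ 1.08259636e+00,  3.13372651e-01,  1.49834842e+00, -2.50661768e-05,
        1.33101788e+00, -2.23404262e-01]), 'qvel': array([ 0.00059104, -0.00222336, -0.00238775,  0.00198882,  0.00274065,
        0.00057318]), 'tau': array([ 3.92517104e-03, -4.02811897e+01, -2.52644008e+01,  6.95950328e-02,
        3.42713983e-02, -7.71357259e-05]), 'tool_pos': array([0.13731553, 0.50650235, 0.24623402]), 'eef_rot': array([-4.14666955e-01, -3.11372565e+00,  1.70094231e-03]), 'wrist_force': array([-0.36409097, -1.13815083, -0.06445523]), 'moment': array([-0.01250984, -0.0350165 ,  0.04321638]), 'finger_gap': 0.08821263093522157}
```

View pics/t0.png

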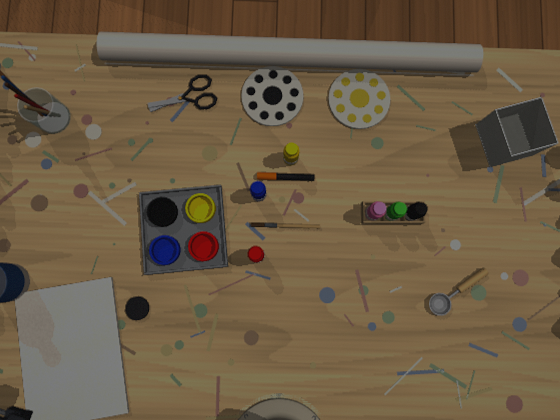

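View pics/s0.png

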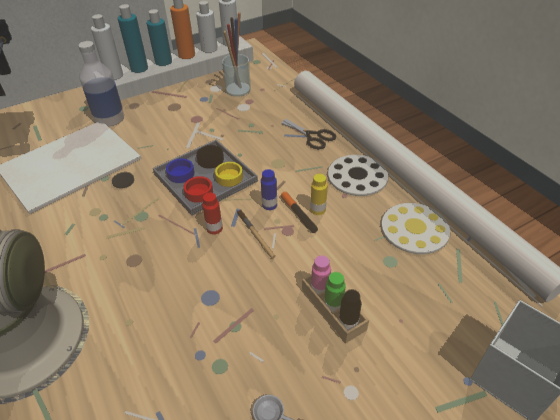

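```bash
python3 - <<'E'
from h import *
im=cv2.imread('pics/t0.png')
f=lambda c,s:cv2.convertScaleAbs(cv2.resize(c,None,fx=s,fy=s,interpolation=cv2.INTER_CUBIC),alpha=1.7)
a=f(im[180:280,132:232],4); b=f(im[135:275,235:325],4)[:560]; c=f(im[190:235,355:435],5)
H=np.zeros((560+0,400+360,3),np.uint8); H[:400,:400]=a; H[:,400:760]=b
H2=H.copy(); c2=f(im[195:230,355:435],4.5); H2[400:400+c2.shape[0],:c2.shape[1]]=c2
cv2.imwrite('pics/c0.png',H2)
E
```

```text
(no output)
```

View pics/c0.png

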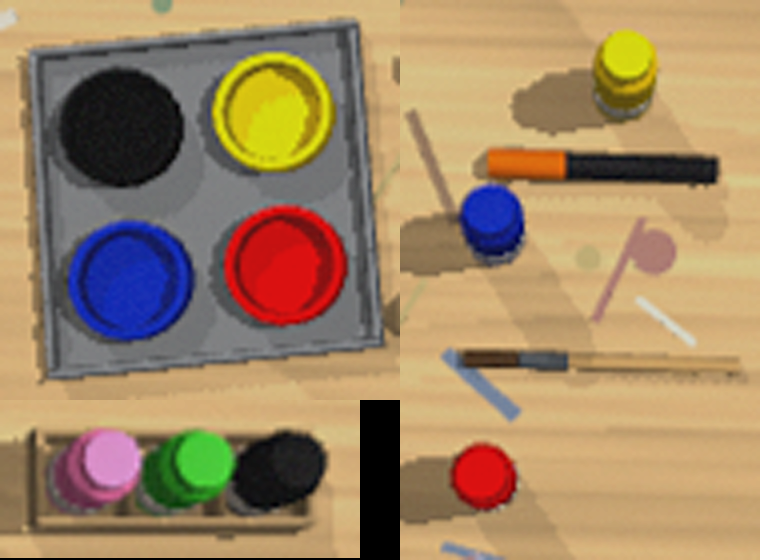

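```bash
python3 - <<'E'
from h import *
A=lambda x,y:((x+.5)/4-.5+132,(y+.5)/4-.5+180)
B=lambda x,y:((x-400+.5)/4-.5+235,(y+.5)/4-.5+135)
C=lambda x,y:((x+.5)/4.5-.5+355,(y-400+.5)/4.5-.5+195)
P={}
for n,q in dict(black=(121,127),yellow=(272,112),red=(285,265),blue=(130,280)).items(): P['cup_'+n]=ray('top',*A(*q),.03)
for n,q in dict(yellow=(629,56),blue=(491,214),red=(484,475)).items(): P[n]=ray('top',*B(*q),.1)
for n,q in dict(black=(299,460),green=(204,459),pink=(111,459)).items(): P[n]=ray('top',*C(*q),.1)
for n,p in P.items(): print(n,p.round(4),'side px',proj('side',p).round(1), 'base', proj('side',[p[0],p[1],0]).round(1))
d=P['pink']-P['black'];print(np.linalg.norm(d)/2,np.arctan2(d[0],d[1]))
c=np.mean([P['cup_'+k] for k in('red','blue','black','yellow')],0);print(c,[np.linalg.norm(P['cup_'+k]-c) for k in('red','blue','black','yellow')])
im=cv2.imread('pics/s0.png')[160:340,190:390]
s=cv2.resize(im,None,fx=4,fy=4,interpolation=cv2.INTER_CUBIC)
for n,p in P.items():
    for z in (0.,.1) if 'cup' not in n else (.03,):
        u,v=proj('side',[p[0],p[1],z]);cv2.drawMarker(s,(int((u-190)*4),int((v-160)*4)),(255,255,255),0,10,1)
cv2.imwrite('pics/c1.png',s[:600])
E
```

```text
cup_black [0.5193 0.2792 0.03  ] side px [209.7 153.3] base [211.1 162.3]
cup_yellow [0.5305 0.1939 0.03  ] side px [228.4 170.3] base [229.5 179.5]
cup_red [0.4438 0.182  0.03  ] side px [197.8 185.6] base [199.5 194.8]
cup_blue [0.4328 0.2687 0.03  ] side px [179.7 167.1] base [181.6 176.2]
yellow [ 0.6584 -0.0116  0.1   ] side px [319.9 178.2] base [318.1 210.4]
blue [0.5684 0.0608 0.1   ] side px [267.6 173.8] base [269.1 205.9]
red [0.4277 0.0595 0.1   ] side px [209.8 197.4] base [215.1 229.4]
black [ 0.5358 -0.2946  0.1   ] side px [352.9 296. ] base [348.  326.7]
green [ 0.5349 -0.2488  0.1   ] side px [337.  277.7] base [333.5 308.9]
pink [ 0.5336 -0.204   0.1   ] side px [322.2 261.1] base [319.9 292.6]
0.04534403410089894 -0.024807734187089706
[0.48162447 0.23096276 0.03      ] [np.float64(0.06184274382036249), np.float64(0.06169111171627505), np.float64(0.06122517900809871), np.float64(0.0613642419733787)]
```

View pics/c1.png

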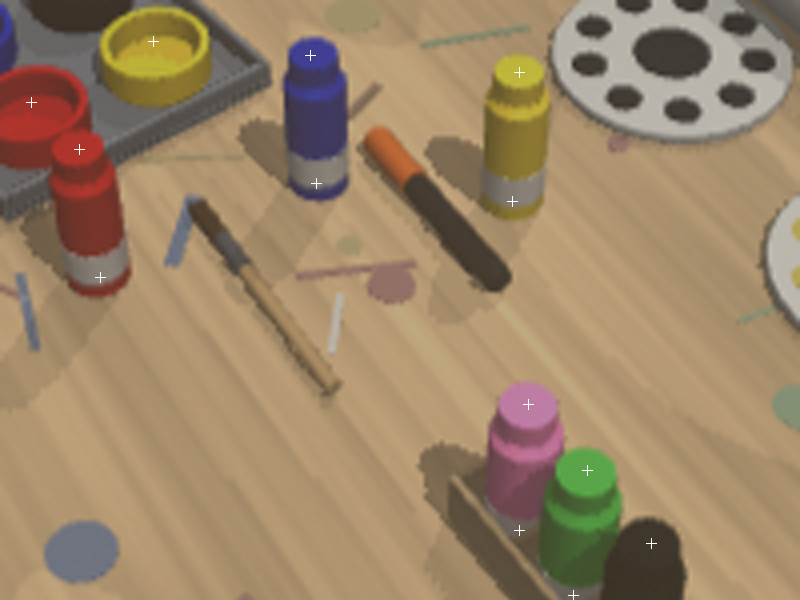

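Request:
move_arm(
  moves=[
    {"yaw": 8.5, "jaw": 70},
    {"yaw": 8.5},
    {"yaw": 8.5},
    {"yaw": 8.5},
    {"yaw": 8.5},
  ],
  newtons=20,
)

```text
invalid input
```

```bash
cat >> h.py <<'E'
T=dict(red=(.428,.0595),blue=(.568,.061),yellow=(.658,-.0115),black=(.536,-.295),
 cred=(.4438,.182),cblue=(.4328,.2687),cblack=(.5193,.2792),cyellow=(.5305,.1939))
def go(name,z,phi=1.4):
    s=readout.get_state();R=cv2.Rodrigues(s['eef_rot'])[0];p=s['tool_pos']
    d=R.T@(np.array([*T[name],z])-p); ph=np.degrees(np.arctan2(R[1,1],R[0,1]))
    print(name,'d mm',(d*1e3).round(1),'yaw',round(ph-phi,1),'tcp',p.round(4),'t',s['t'],'gap',round(s['finger_gap'],4),'tilt',R[:,2].round(3),'F',s['wrist_force'].round(1))
E
cat > g <<'E'
python3 -c "from h import *
import sys
go(sys.argv[1],float(sys.argv[2]))" $1 $2
E
bash g red .2
```

```text
red d mm [-397.5 -355.3   46.5] yaw 73.4 tcp [0.1373 0.5065 0.2462] t 0.1 gap 0.0882 tilt [-0.001 -0.001 -1.   ] F [-0.4 -1.1 -0.1]
```

Request:
move_arm(
  moves=[
    {"tx": 0, "ty": 0, "tz": 0, "yaw": 8.5, "jaw": 70},
    {"tx": 0, "ty": 0, "tz": 0, "yaw": 8.5, "jaw": 70},
    {"tx": 0, "ty": 0, "tz": 0, "yaw": 8.5, "jaw": 70},
    {"tx": 0, "ty": 0, "tz": 0, "yaw": 8.5, "jaw": 70},
    {"tx": 0, "ty": 0, "tz": 0, "yaw": 8.5, "jaw": 70},
  ],
  newtons=20,
)

```text
t: 0.6
tool_pos: [0.1369, 0.5058, 0.2445]
eef_rot: [1.533, 2.742, -0.008]
wrist_force: [0.7, 0.2, -0.2]
finger_gap: 0.0702
```

Request:
move_arm(
  moves=[
    {"tx": 0, "ty": 0, "tz": 0, "yaw": 8.5, "jaw": 70},
    {"tx": 0, "ty": 0, "tz": 0, "yaw": 8.5, "jaw": 70},
    {"tx": 0, "ty": 0, "tz": 0, "yaw": 8.5, "jaw": 70},
    {"tx": 0, "ty": 0, "tz": 0, "yaw": 4, "jaw": 70},
  ],
)

```text
t: 1.0
tool_pos: [0.1366, 0.5052, 0.2431]
eef_rot: [2.19, 2.249, -0.013]
wrist_force: [1.2, -0.5, -0.1]
finger_gap: 0.0703
```

```bash
bash g red .2
```

```text
red d mm [-453.   279.7   45.2] yaw 0.1 tcp [0.1366 0.5052 0.2431] t 1.0 gap 0.0703 tilt [-0.004 -0.007 -1.   ] F [ 1.2 -0.5 -0.1]
```

Request:
move_arm(
  moves=[
    {"tx": -41, "ty": 25, "tz": 0, "yaw": 0, "jaw": 70},
    {"tx": -41, "ty": 25, "tz": 0, "yaw": 0, "jaw": 70},
    {"tx": -41, "ty": 25, "tz": 0, "yaw": 0, "jaw": 70},
    {"tx": -41, "ty": 25, "tz": 0, "yaw": 0, "jaw": 70},
    {"tx": -41, "ty": 25, "tz": 0, "yaw": 0, "jaw": 70},
  ],
)

```text
t: 1.5
tool_pos: [0.2674, 0.2996, 0.2419]
eef_rot: [2.183, 2.256, -0.017]
wrist_force: [1.0, -0.0, 0.5]
finger_gap: 0.0704
```

```bash
bash g red .2
```

```text
red d mm [-244.9  152.8   43.1] yaw 0.5 tcp [0.2674 0.2996 0.2419] t 1.5 gap 0.0704 tilt [-0.006 -0.009 -1.   ] F [ 1.  -0.   0.5]
```

Request:
move_arm(
  moves=[
    {"tx": -42, "ty": 26, "tz": 0, "yaw": 0, "jaw": 70},
    {"tx": -42, "ty": 26, "tz": 0, "yaw": 0, "jaw": 70},
    {"tx": -42, "ty": 26, "tz": 0, "yaw": 0, "jaw": 70},
    {"tx": -42, "ty": 26, "tz": 0, "yaw": 0, "jaw": 70},
    {"tx": -42, "ty": 26, "tz": 0, "yaw": 0, "jaw": 70},
  ],
)

```text
t: 2.0
tool_pos: [0.4037, 0.0896, 0.2429]
eef_rot: [2.182, 2.257, -0.016]
wrist_force: [0.9, 0.7, 0.7]
finger_gap: 0.0701
```

```bash
bash g red .053
```

```text
red d mm [-29.3  24.3 190. ] yaw 0.5 tcp [0.4037 0.0896 0.2429] t 2.0 gap 0.0701 tilt [-0.005 -0.009 -1.   ] F [0.9 0.7 0.7]
```

Request:
move_arm(
  moves=[
    {"tx": -29, "ty": 24, "tz": 0, "yaw": 0, "jaw": 70},
    {"tx": 0, "ty": 0, "tz": 40, "yaw": 0, "jaw": 70},
    {"tx": 0, "ty": 0, "tz": 40, "yaw": 0, "jaw": 70},
    {"tx": 0, "ty": 0, "tz": 10, "yaw": 0, "jaw": 70},
  ],
)

```text
t: 2.4
tool_pos: [0.4324, 0.0532, 0.1508]
eef_rot: [2.19, 2.244, -0.013]
wrist_force: [0.8, -0.5, 0.5]
finger_gap: 0.0701
```

```bash
bash g red .053; python3 -c "
from h import *
a=snap('top','x.png');b=snap('side','y.png')
cut=lambda m,u,v:cv2.resize(m[max(v-45,0):v+45,u-65:u+65,::-1],(520,360),interpolation=2)
c=np.vstack([cv2.convertScaleAbs(cut(a,256,250),alpha=1.6)[:290],cut(b,213,200)[:310]]);cv2.imwrite('pics/c2.png',c)"
```

```text
red d mm [ 7.4 -4.1 97.8] yaw -0.0 tcp [0.4324 0.0532 0.1508] t 2.4 gap 0.0701 tilt [-0.001 -0.01  -1.   ] F [ 0.8 -0.5  0.5]
```

View pics/c2.png

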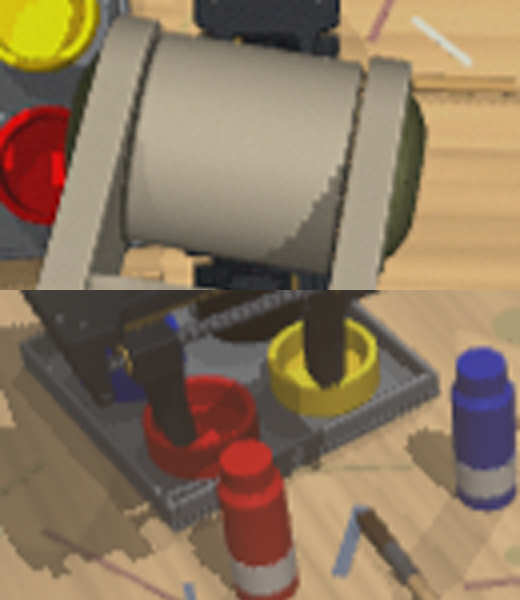

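Request:
move_arm(
  moves=[
    {"tx": 7, "ty": -4, "tz": 20, "yaw": 0, "jaw": 70},
    {"tx": 0, "ty": 0, "tz": 25, "yaw": 0, "jaw": 70},
    {"tx": 0, "ty": 0, "tz": 25, "yaw": 0, "jaw": 70},
    {"tx": 0, "ty": 0, "tz": 15, "yaw": 0, "jaw": 70},
  ],
)

```text
t: 2.9
tool_pos: [0.4324, 0.0599, 0.0701]
eef_rot: [2.181, 2.239, -0.001]
wrist_force: [0.3, 0.5, 0.6]
finger_gap: 0.0703
```

```bash
bash g red .053
```

```text
red d mm [-0.1 -4.6 17.1] yaw 0.1 tcp [0.4324 0.0599 0.0701] t 2.9 gap 0.0703 tilt [ 0.011 -0.011 -1.   ] F [0.3 0.5 0.6]
```

Request:
move_arm(
  moves=[
    {"tx": 0, "ty": -4, "tz": 15, "yaw": 0, "jaw": 70},
    {"tx": 0, "ty": 0, "tz": 2, "yaw": 0, "jaw": 20},
    {"tx": 0, "ty": 0, "tz": 0, "yaw": 0, "jaw": 20},
    {"tx": 0, "ty": 0, "tz": 0, "yaw": 0, "jaw": 20},
    {"tx": 0, "ty": 0, "tz": 0, "yaw": 0, "jaw": 20},
  ],
)

```text
t: 3.4
tool_pos: [0.4309, 0.0599, 0.0556]
eef_rot: [2.177, 2.237, 0.004]
wrist_force: [-0.0, 0.0, 0.6]
finger_gap: 0.0403
```

```bash
bash g cred .19
```

```text
cred d mm [ 120.1   18.3 -135.7] yaw 0.2 tcp [0.4309 0.0599 0.0556] t 3.4 gap 0.0403 tilt [ 0.016 -0.012 -1.   ] F [-0.   0.   0.6]
```

Request:
move_arm(
  moves=[
    {"tx": 0, "ty": 0, "tz": 0, "yaw": 0, "jaw": 20},
    {"tx": 0, "ty": 0, "tz": 0, "yaw": 0, "jaw": 20},
    {"tx": 0, "ty": 0, "tz": -10, "yaw": 0, "jaw": 20},
    {"tx": 0, "ty": 0, "tz": -35, "yaw": 0, "jaw": 20},
    {"tx": 0, "ty": 0, "tz": -35, "yaw": 0, "jaw": 20},
  ],
)

```text
t: 3.9
tool_pos: [0.428, 0.061, 0.1371]
eef_rot: [2.181, 2.241, -0.002]
wrist_force: [0.6, -0.0, -0.6]
finger_gap: 0.0361
```

```bash
bash g cred .12
```

```text
cred d mm [120.7  18.9  15.9] yaw 0.1 tcp [0.428  0.061  0.1371] t 3.9 gap 0.0361 tilt [ 0.009 -0.011 -1.   ] F [ 0.6 -0.  -0.6]
```

Request:
move_arm(
  moves=[
    {"tx": 40, "ty": 6, "tz": 0, "yaw": 0, "jaw": 20},
    {"tx": 45, "ty": 7, "tz": 0, "yaw": 0, "jaw": 20},
    {"tx": 25, "ty": 5, "tz": 0, "yaw": 0, "jaw": 20},
    {"tx": 5, "ty": 0, "tz": 0, "yaw": 0, "jaw": 20},
  ],
)

```text
t: 4.3
tool_pos: [0.4463, 0.1792, 0.1444]
eef_rot: [2.179, 2.23, 0.012]
wrist_force: [0.3, -0.7, 0.3]
finger_gap: 0.0361
```

```bash
bash g cred .065
```

```text
cred d mm [ 3.8 -4.1 79.3] yaw -0.1 tcp [0.4463 0.1792 0.1444] t 4.3 gap 0.0361 tilt [ 0.022 -0.011 -1.   ] F [ 0.3 -0.7  0.3]
```

Request:
move_arm(
  moves=[
    {"tx": 3, "ty": -4, "tz": 20, "yaw": 0, "jaw": 20},
    {"tx": 0, "ty": 0, "tz": 25, "yaw": 0, "jaw": 20},
    {"tx": 0, "ty": 0, "tz": 12, "yaw": 0, "jaw": 20},
    {"tx": 0, "ty": 0, "tz": 0, "yaw": 0, "jaw": 20},
  ],
)

```text
t: 4.7
tool_pos: [0.4433, 0.1807, 0.0879]
eef_rot: [2.176, 2.23, 0.014]
wrist_force: [-0.9, 1.2, -0.2]
finger_gap: 0.0359
```

```bash
bash g cred .065
```

```text
cred d mm [ 1.5 -0.  22.9] yaw 0.0 tcp [0.4433 0.1807 0.0879] t 4.7 gap 0.0359 tilt [ 0.025 -0.011 -1.   ] F [-0.9  1.2 -0.2]
```

Request:
move_arm(
  moves=[
    {"tx": 1, "ty": 0, "tz": 10, "yaw": 0, "jaw": 20},
    {"tx": 0, "ty": 0, "tz": 8, "yaw": 0, "jaw": 20},
    {"tx": 0, "ty": 0, "tz": 4, "yaw": 0, "jaw": 20},
    {"tx": 0, "ty": 0, "tz": 0, "yaw": 0, "jaw": 20},
  ],
)

```text
t: 5.1
tool_pos: [0.4446, 0.1804, 0.0661]
eef_rot: [2.176, 2.228, 0.017]
wrist_force: [0.4, 0.1, -1.0]
finger_gap: 0.0361
```

```bash
bash g cred .065
```

```text
cred d mm [ 1.6 -0.8  1. ] yaw -0.0 tcp [0.4446 0.1804 0.0661] t 5.1 gap 0.0361 tilt [ 0.027 -0.011 -1.   ] F [ 0.4  0.1 -1. ]
```

Request:
move_arm(
  moves=[
    {"tx": 0, "ty": 0, "tz": 2, "yaw": 0, "jaw": 20},
    {"tx": 0, "ty": 0, "tz": 0, "yaw": 0, "jaw": 54},
    {"tx": 0, "ty": 0, "tz": 0, "yaw": 0, "jaw": 54},
    {"tx": 0, "ty": 0, "tz": 0, "yaw": 0, "jaw": 54},
  ],
)

```text
t: 5.5
tool_pos: [0.4453, 0.1805, 0.0648]
eef_rot: [2.175, 2.227, 0.019]
wrist_force: [-0.3, -0.2, -0.9]
finger_gap: 0.0541
```

```bash
bash g cred .065
```

```text
cred d mm [ 1.6 -1.4 -0.2] yaw -0.0 tcp [0.4453 0.1805 0.0648] t 5.5 gap 0.0541 tilt [ 0.029 -0.011 -1.   ] F [-0.3 -0.2 -0.9]
```

Request:
move_arm(
  moves=[
    {"tx": 0, "ty": 0, "tz": -30, "yaw": 0, "jaw": 60},
    {"tx": 0, "ty": 0, "tz": -45, "yaw": 0, "jaw": 70},
    {"tx": 0, "ty": 0, "tz": -45, "yaw": 0, "jaw": 70},
    {"tx": -40, "ty": 30, "tz": 0, "yaw": 0, "jaw": 70},
    {"tx": -35, "ty": 35, "tz": 0, "yaw": 0, "jaw": 70},
  ],
)

```text
t: 6.0
tool_pos: [0.5073, 0.1101, 0.1932]
eef_rot: [2.167, 2.236, 0.019]
wrist_force: [0.0, 1.1, 0.1]
finger_gap: 0.0701
```

```bash
bash g blue .053; python3 -c "
from h import *
b=snap('side','y2.png');cv2.imwrite('pics/c3.png',cv2.resize(b[110:260,140:340,::-1],(800,600),interpolation=2))"
```

```text
blue d mm [-49.3  55.1 142.4] yaw 0.4 tcp [0.5073 0.1101 0.1932] t 6.0 gap 0.0701 tilt [ 0.029 -0.011 -1.   ] F [0.  1.1 0.1]
```

View pics/c3.png

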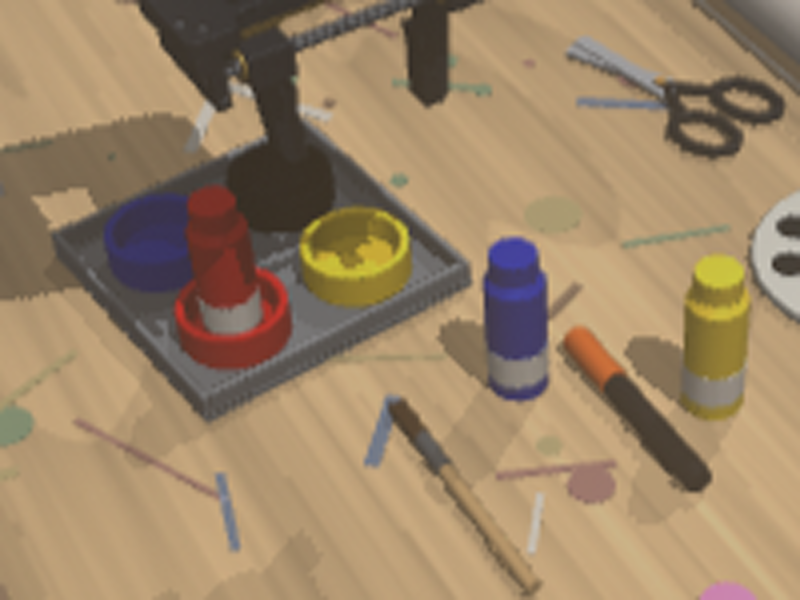

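Request:
move_arm(
  moves=[
    {"tx": -25, "ty": 28, "tz": 0, "yaw": 0, "jaw": 70},
    {"tx": -21, "ty": 21, "tz": 0, "yaw": 0, "jaw": 70},
    {"tx": -3, "ty": 3, "tz": 10, "yaw": 0, "jaw": 70},
    {"tx": 0, "ty": 0, "tz": 30, "yaw": 0, "jaw": 70},
  ],
)

```text
t: 6.45
tool_pos: [0.5715, 0.0536, 0.1584]
eef_rot: [2.167, 2.22, 0.03]
wrist_force: [-0.4, 0.7, -0.3]
finger_gap: 0.0696
```

```bash
bash g blue .053
```

```text
blue d mm [  9.   -7.6 105.1] yaw -0.0 tcp [0.5715 0.0536 0.1584] t 6.45 gap 0.0696 tilt [ 0.041 -0.013 -0.999] F [-0.4  0.7 -0.3]
```

Request:
move_arm(
  moves=[
    {"tx": 9, "ty": -7, "tz": 15, "yaw": 0, "jaw": 70},
    {"tx": 0, "ty": 0, "tz": 35, "yaw": 0, "jaw": 70},
    {"tx": 0, "ty": 0, "tz": 20, "yaw": 0, "jaw": 70},
  ],
)

```text
t: 6.75
tool_pos: [0.5644, 0.0633, 0.0832]
eef_rot: [2.169, 2.222, 0.027]
wrist_force: [0.1, -0.7, -0.1]
finger_gap: 0.07
```

```bash
bash g blue .053
```

```text
blue d mm [-2.   2.4 30.3] yaw -0.0 tcp [0.5644 0.0633 0.0832] t 6.75 gap 0.07 tilt [ 0.038 -0.013 -0.999] F [ 0.1 -0.7 -0.1]
```

Request:
move_arm(
  moves=[
    {"tx": -2, "ty": 3, "tz": 20, "yaw": 0, "jaw": 70},
    {"tx": 0, "ty": 0, "tz": 6, "yaw": 0, "jaw": 20},
    {"tx": 0, "ty": 0, "tz": 0, "yaw": 0, "jaw": 20},
    {"tx": 0, "ty": 0, "tz": 0, "yaw": 0, "jaw": 20},
    {"tx": 0, "ty": 0, "tz": 0, "yaw": 0, "jaw": 20},
  ],
)

```text
t: 7.25
tool_pos: [0.5651, 0.0638, 0.0544]
eef_rot: [2.17, 2.227, 0.023]
wrist_force: [0.7, -0.1, 1.4]
finger_gap: 0.0402
```

Request:
move_arm(
  moves=[
    {"tx": 0, "ty": 0, "tz": 0, "yaw": 0, "jaw": 20},
    {"tx": 0, "ty": 0, "tz": 0, "yaw": 0, "jaw": 20},
  ],
)

```text
t: 7.45
tool_pos: [0.5656, 0.0639, 0.0559]
eef_rot: [2.168, 2.226, 0.026]
wrist_force: [-0.3, 0.3, -0.9]
finger_gap: 0.0353
```

```bash
bash g cblue .22
```

```text
cblue d mm [ 206.  -121.5 -171.2] yaw 0.1 tcp [0.5656 0.0639 0.0559] t 7.45 gap 0.0353 tilt [ 0.036 -0.012 -0.999] F [-0.3  0.3 -0.9]
```

Request:
move_arm(
  moves=[
    {"tx": 0, "ty": 0, "tz": -20, "yaw": 0, "jaw": 20},
    {"tx": 0, "ty": 0, "tz": -45, "yaw": 0, "jaw": 20},
    {"tx": 0, "ty": 0, "tz": -50, "yaw": 0, "jaw": 20},
    {"tx": 20, "ty": -12, "tz": -30, "yaw": 0, "jaw": 20},
    {"tx": 41, "ty": -24, "tz": 0, "yaw": 0, "jaw": 20},
  ],
)

```text
t: 7.95
tool_pos: [0.5235, 0.1237, 0.205]
eef_rot: [2.175, 2.219, 0.027]
wrist_force: [0.5, -0.3, -1.1]
finger_gap: 0.0355
```

Request:
move_arm(
  moves=[
    {"tx": 41, "ty": -24, "tz": 0, "yaw": 0, "jaw": 20},
    {"tx": 41, "ty": -24, "tz": 0, "yaw": 0, "jaw": 20},
    {"tx": 35, "ty": -22, "tz": 0, "yaw": 0, "jaw": 20},
    {"tx": 15, "ty": -10, "tz": 0, "yaw": 0, "jaw": 20},
  ],
)

```text
t: 8.35
tool_pos: [0.4365, 0.2599, 0.2033]
eef_rot: [2.174, 2.216, 0.035]
wrist_force: [0.7, 0.4, -0.3]
finger_gap: 0.0358
```

```bash
bash g cblue .066
```

```text
cblue d mm [ 10.3  -9.2 137. ] yaw -0.3 tcp [0.4365 0.2599 0.2033] t 8.35 gap 0.0358 tilt [ 0.042 -0.01  -0.999] F [ 0.7  0.4 -0.3]
```

Request:
move_arm(
  moves=[
    {"tx": 8, "ty": -6, "tz": 30, "yaw": 0, "jaw": 20},
    {"tx": 0, "ty": 0, "tz": 45, "yaw": 0, "jaw": 20},
    {"tx": 0, "ty": 0, "tz": 30, "yaw": 0, "jaw": 20},
    {"tx": 0, "ty": 0, "tz": 0, "yaw": 0, "jaw": 20},
  ],
)

```text
t: 8.75
tool_pos: [0.4334, 0.2705, 0.0979]
eef_rot: [2.166, 2.22, 0.044]
wrist_force: [-0.2, -0.5, -0.4]
finger_gap: 0.0354
```

```bash
bash g cblue .066
```

```text
cblue d mm [-1.5 -2.2 31.8] yaw 0.0 tcp [0.4334 0.2705 0.0979] t 8.75 gap 0.0354 tilt [ 0.048 -0.007 -0.999] F [-0.2 -0.5 -0.4]
```

Request:
move_arm(
  moves=[
    {"tx": 1, "ty": -2, "tz": 20, "yaw": 0, "jaw": 20},
    {"tx": 0, "ty": 0, "tz": 9, "yaw": 0, "jaw": 20},
    {"tx": 0, "ty": 0, "tz": 2, "yaw": 0, "jaw": 20},
    {"tx": 0, "ty": 0, "tz": 0, "yaw": 0, "jaw": 20},
  ],
)

```text
t: 9.15
tool_pos: [0.4354, 0.2719, 0.0709]
eef_rot: [2.165, 2.218, 0.053]
wrist_force: [-0.1, 0.5, 0.6]
finger_gap: 0.0353
```

```bash
bash g cblue .065
```

```text
cblue d mm [-3.1 -3.   5.8] yaw -0.0 tcp [0.4354 0.2719 0.0709] t 9.15 gap 0.0353 tilt [ 0.054 -0.005 -0.999] F [-0.1  0.5  0.6]
```

Request:
move_arm(
  moves=[
    {"tx": -1, "ty": -3, "tz": 4, "yaw": 0, "jaw": 20},
    {"tx": 0, "ty": 0, "tz": 3, "yaw": 0, "jaw": 20},
    {"tx": 0, "ty": 0, "tz": 0, "yaw": 0, "jaw": 20},
  ],
)

```text
t: 9.45
tool_pos: [0.4338, 0.271, 0.0658]
eef_rot: [2.164, 2.216, 0.058]
wrist_force: [-0.1, -0.0, -0.3]
finger_gap: 0.0355
```

```bash
bash g cblue .065
```

```text
cblue d mm [-2.2 -1.1  0.7] yaw -0.0 tcp [0.4338 0.271  0.0658] t 9.45 gap 0.0355 tilt [ 0.058 -0.004 -0.998] F [-0.1 -0.  -0.3]
```

Request:
move_arm(
  moves=[
    {"tx": 0, "ty": 0, "tz": 1, "yaw": 0, "jaw": 54},
    {"tx": 0, "ty": 0, "tz": 0, "yaw": 0, "jaw": 54},
    {"tx": 0, "ty": 0, "tz": 0, "yaw": 0, "jaw": 54},
    {"tx": 0, "ty": 0, "tz": -30, "yaw": 0, "jaw": 60},
    {"tx": 0, "ty": 0, "tz": -50, "yaw": 0, "jaw": 70},
  ],
)

```text
t: 9.95
tool_pos: [0.4271, 0.2703, 0.1419]
eef_rot: [2.167, 2.219, 0.044]
wrist_force: [1.4, -0.1, 0.0]
finger_gap: 0.0655
```

```bash
bash g cblue .065
```

```text
cblue d mm [-1.   2.  77.1] yaw -0.0 tcp [0.4271 0.2703 0.1419] t 9.95 gap 0.0655 tilt [ 0.048 -0.007 -0.999] F [ 1.4 -0.1  0. ]
```

Request:
move_arm(
  moves=[
    {"tx": 0, "ty": 0, "tz": -50, "yaw": 0, "jaw": 70},
    {"tx": 0, "ty": 0, "tz": -50, "yaw": 0, "jaw": 70},
    {"tx": 0, "ty": 0, "tz": -50, "yaw": 0, "jaw": 70},
    {"tx": -20, "ty": 20, "tz": -30, "yaw": 0, "jaw": 70},
  ],
)

```text
t: 10.35
tool_pos: [0.4366, 0.2529, 0.3292]
eef_rot: [2.163, 2.222, 0.048]
wrist_force: [0.6, 0.0, -1.0]
finger_gap: 0.07
```

```bash
bash g yellow .065; python3 -c "
from h import *
print(readout.get_state()['joint_pos'])"
```

```text
yellow d mm [-268.3  200.8  276.5] yaw 0.1 tcp [0.4366 0.2529 0.3292] t 10.35 gap 0.07 tilt [ 0.05  -0.006 -0.999] F [ 0.6  0.  -1. ]
[ 0.30236052  0.19852202  1.43243212 -0.0205231   1.46456043  0.27719149]
```

Request:
move_arm(
  moves=[
    {"tx": 0, "ty": 0, "tz": 0, "yaw": 0, "jaw": 70},
    {"tx": 0, "ty": 0, "tz": 0, "yaw": 0, "jaw": 70},
    {"tx": 0, "ty": 0, "tz": 0, "yaw": 0, "jaw": 70},
    {"tx": 0, "ty": 0, "tz": 0, "yaw": 0, "jaw": 70},
    {"tx": 0, "ty": 0, "tz": 0, "yaw": 0, "jaw": 70},
  ],
)

```text
t: 10.85
tool_pos: [0.437, 0.2524, 0.3297]
eef_rot: [2.164, 2.22, 0.05]
wrist_force: [-0.3, 0.0, 0.9]
finger_gap: 0.0701
```

```bash
bash g yellow .065; python3 -c "
from h import *
print(readout.get_state()['joint_pos'])"
```

```text
yellow d mm [-267.6  200.2  277.3] yaw 0.1 tcp [0.437  0.2524 0.3297] t 10.85 gap 0.0701 tilt [ 0.052 -0.005 -0.999] F [-0.3  0.   0.9]
[ 0.30121707  0.19771037  1.4321164  -0.02070562  1.46374635  0.27758837]
```

Request:
move_arm(
  moves=[
    {"tx": -38, "ty": 28, "tz": 12, "yaw": 0, "jaw": 70},
    {"tx": -38, "ty": 28, "tz": 12, "yaw": 0, "jaw": 70},
    {"tx": -38, "ty": 28, "tz": 12, "yaw": 0, "jaw": 70},
    {"tx": -38, "ty": 28, "tz": 12, "yaw": 0, "jaw": 70},
    {"tx": -38, "ty": 28, "tz": 12, "yaw": 0, "jaw": 70},
  ],
)

```text
t: 11.35
tool_pos: [0.5864, 0.066, 0.2748]
eef_rot: [2.154, 2.235, 0.05]
wrist_force: [0.1, 0.0, 0.1]
finger_gap: 0.0701
```

```bash
bash g yellow .06
```

```text
yellow d mm [-79.1  58.  218.3] yaw 0.7 tcp [0.5864 0.066  0.2748] t 11.35 gap 0.0701 tilt [ 0.05  -0.003 -0.999] F [0.1 0.  0.1]
```

Request:
move_arm(
  moves=[
    {"tx": -38, "ty": 28, "tz": 20, "yaw": 0, "jaw": 70},
    {"tx": -30, "ty": 22, "tz": 30, "yaw": 0, "jaw": 70},
    {"tx": -4, "ty": 3, "tz": 35, "yaw": 0, "jaw": 70},
    {"tx": 0, "ty": 0, "tz": 25, "yaw": 0, "jaw": 70},
  ],
)

```text
t: 11.75
tool_pos: [0.6495, -0.01, 0.1625]
eef_rot: [2.16, 2.229, 0.049]
wrist_force: [-0.2, 0.3, -0.3]
finger_gap: 0.07
```

```bash
bash g yellow .06
```

```text
yellow d mm [ -1.3   3.5 102.8] yaw 0.4 tcp [ 0.6495 -0.01    0.1625] t 11.75 gap 0.07 tilt [ 0.049 -0.003 -0.999] F [-0.2  0.3 -0.3]
```

Request:
move_arm(
  moves=[
    {"tx": -1, "ty": 3, "tz": 40, "yaw": 0, "jaw": 70},
    {"tx": 0, "ty": 0, "tz": 35, "yaw": 0, "jaw": 70},
    {"tx": 0, "ty": 0, "tz": 18, "yaw": 0, "jaw": 70},
  ],
)

```text
t: 12.05
tool_pos: [0.6554, -0.011, 0.0621]
eef_rot: [2.164, 2.232, 0.044]
wrist_force: [0.0, 0.2, -0.0]
finger_gap: 0.0701
```

```bash
bash g yellow .06
```

```text
yellow d mm [-0.6  2.5  2.2] yaw 0.4 tcp [ 0.6554 -0.011   0.0621] t 12.05 gap 0.0701 tilt [ 0.043 -0.002 -0.999] F [ 0.   0.2 -0. ]
```

Fast descents hold the tilt down. Gripping.

Request:
move_arm(
  moves=[
    {"tx": 0, "ty": 3, "tz": 1, "yaw": 0, "jaw": 20},
    {"tx": 0, "ty": 0, "tz": 0, "yaw": 0, "jaw": 20},
    {"tx": 0, "ty": 0, "tz": 0, "yaw": 0, "jaw": 20},
    {"tx": 0, "ty": 0, "tz": 0, "yaw": 0, "jaw": 20},
    {"tx": 0, "ty": 0, "tz": 0, "yaw": 0, "jaw": 20},
  ],
)

```text
t: 12.55
tool_pos: [0.658, -0.01, 0.0604]
eef_rot: [2.165, 2.235, 0.041]
wrist_force: [-0.3, 0.6, -0.0]
finger_gap: 0.0352
```

Request:
move_arm(
  moves=[
    {"tx": 0, "ty": 0, "tz": 0, "yaw": 0, "jaw": 20},
  ],
)

```text
t: 12.65
tool_pos: [0.6582, -0.01, 0.0611]
eef_rot: [2.164, 2.234, 0.042]
wrist_force: [0.7, -0.6, -0.3]
finger_gap: 0.0355
```

```bash
bash g cyellow .2
```

```text
cyellow d mm [ 207.4 -115.4 -144.3] yaw 0.4 tcp [ 0.6582 -0.01    0.0611] t 12.65 gap 0.0355 tilt [ 0.041 -0.002 -0.999] F [ 0.7 -0.6 -0.3]
```

Request:
move_arm(
  moves=[
    {"tx": 0, "ty": 0, "tz": -30, "yaw": 0, "jaw": 20},
    {"tx": 0, "ty": 0, "tz": -45, "yaw": 0, "jaw": 20},
    {"tx": 15, "ty": -9, "tz": -40, "yaw": 0, "jaw": 20},
    {"tx": 40, "ty": -23, "tz": -15, "yaw": 0, "jaw": 20},
    {"tx": 42, "ty": -24, "tz": 0, "yaw": 0, "jaw": 20},
  ],
)

```text
t: 13.15
tool_pos: [0.5941, 0.0834, 0.1942]
eef_rot: [2.171, 2.225, 0.045]
wrist_force: [0.5, 0.4, -1.2]
finger_gap: 0.0353
```

Request:
move_arm(
  moves=[
    {"tx": 42, "ty": -24, "tz": 0, "yaw": 0, "jaw": 20},
    {"tx": 38, "ty": -22, "tz": 0, "yaw": 0, "jaw": 20},
    {"tx": 18, "ty": -10, "tz": 0, "yaw": 0, "jaw": 20},
  ],
)

```text
t: 13.45
tool_pos: [0.5319, 0.1852, 0.1942]
eef_rot: [2.168, 2.224, 0.051]
wrist_force: [0.2, -0.5, -1.2]
finger_gap: 0.0351
```

```bash
bash g cyellow .07
```

```text
cyellow d mm [  9.   -7.1 124. ] yaw 0.1 tcp [0.5319 0.1852 0.1942] t 13.45 gap 0.0351 tilt [ 0.048 -0.001 -0.999] F [ 0.2 -0.5 -1.2]
```

Request:
move_arm(
  moves=[
    {"tx": 5, "ty": -5, "tz": 40, "yaw": 0, "jaw": 20},
    {"tx": 0, "ty": 0, "tz": 40, "yaw": 0, "jaw": 20},
    {"tx": 0, "ty": 0, "tz": 18, "yaw": 0, "jaw": 20},
  ],
)

```text
t: 13.75
tool_pos: [0.5315, 0.1942, 0.0984]
eef_rot: [2.158, 2.226, 0.064]
wrist_force: [-0.2, 0.0, 0.2]
finger_gap: 0.0356
```

```bash
bash g cyellow .07
```

```text
cyellow d mm [-0.3 -2.7 28.3] yaw 0.4 tcp [0.5315 0.1942 0.0984] t 13.75 gap 0.0356 tilt [ 0.058  0.001 -0.998] F [-0.2  0.   0.2]
```

Request:
move_arm(
  moves=[
    {"tx": 0, "ty": -3, "tz": 20, "yaw": 0, "jaw": 20},
    {"tx": 0, "ty": 0, "tz": 10, "yaw": 0, "jaw": 20},
  ],
)

```text
t: 13.95
tool_pos: [0.5305, 0.1945, 0.0674]
eef_rot: [2.157, 2.226, 0.066]
wrist_force: [0.9, -1.5, 29.2]
finger_gap: 0.0359
```

```bash
bash g cyellow .07
```

```text
cyellow d mm [-0.6  0.1 -2.6] yaw 0.4 tcp [0.5305 0.1945 0.0674] t 13.95 gap 0.0359 tilt [ 0.06   0.002 -0.998] F [ 0.9 -1.5 29.2]
```

Request:
move_arm(
  moves=[
    {"tx": 0, "ty": 0, "tz": 0, "yaw": 0, "jaw": 54},
    {"tx": 0, "ty": 0, "tz": 0, "yaw": 0, "jaw": 54},
    {"tx": 0, "ty": 0, "tz": -25, "yaw": 0, "jaw": 56},
    {"tx": 0, "ty": 0, "tz": -50, "yaw": 0, "jaw": 60},
    {"tx": 0, "ty": 0, "tz": -50, "yaw": 0, "jaw": 70},
  ],
)

```text
t: 14.45
tool_pos: [0.5214, 0.1936, 0.1921]
eef_rot: [2.162, 2.229, 0.055]
wrist_force: [0.9, 0.5, 0.0]
finger_gap: 0.0658
```

```bash
bash g black .2
```

```text
black d mm [-488.8   -0.    -7.2] yaw 0.4 tcp [0.5214 0.1936 0.1921] t 14.45 gap 0.0658 tilt [ 0.05   0.    -0.999] F [0.9 0.5 0. ]
```

Request:
move_arm(
  moves=[
    {"tx": -48, "ty": 0, "tz": 0, "yaw": 0, "jaw": 70},
    {"tx": -48, "ty": 0, "tz": 0, "yaw": 0, "jaw": 70},
    {"tx": -48, "ty": 0, "tz": 0, "yaw": 0, "jaw": 70},
    {"tx": -48, "ty": 0, "tz": 0, "yaw": 0, "jaw": 70},
    {"tx": -48, "ty": 0, "tz": 0, "yaw": 0, "jaw": 70},
  ],
)

```text
t: 14.95
tool_pos: [0.5323, -0.0488, 0.2053]
eef_rot: [2.139, 2.228, 0.079]
wrist_force: [1.0, 0.3, 0.3]
finger_gap: 0.0701
```

```bash
bash g black .2; python3 -c "
from h import *
b=snap('side','y4.png');cv2.imwrite('pics/c4.png',np.hstack([cv2.resize(b[120:220,140:270,::-1],(400,308),interpolation=2),cv2.resize(b[240:340,270:400,::-1],(400,308),interpolation=2)]))"
```

```text
black d mm [-246.1   -6.8    5.3] yaw 1.0 tcp [ 0.5323 -0.0488  0.2053] t 14.95 gap 0.0701 tilt [ 0.073  0.001 -0.997] F [1.  0.3 0.3]
```

View pics/c4.png

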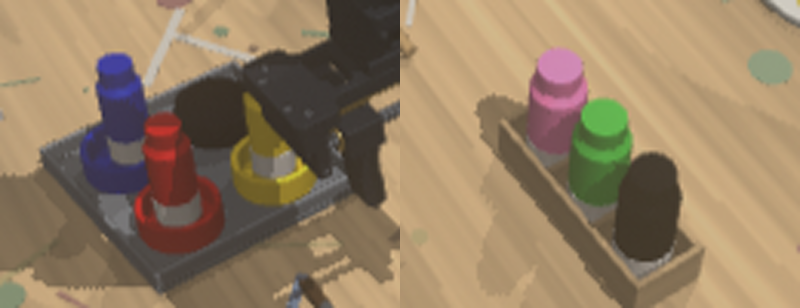

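Request:
move_arm(
  moves=[
    {"tx": -48, "ty": -1, "tz": 0, "yaw": 0, "jaw": 70},
    {"tx": -48, "ty": -1, "tz": 0, "yaw": 0, "jaw": 70},
    {"tx": -48, "ty": -1, "tz": 0, "yaw": 0, "jaw": 70},
    {"tx": -48, "ty": -1, "tz": 0, "yaw": 0, "jaw": 70},
    {"tx": -38, "ty": -1, "tz": 0, "yaw": 1, "jaw": 70},
  ],
)

```text
t: 15.5
tool_pos: [0.5352, -0.2868, 0.2107]
eef_rot: [2.157, 2.2, 0.08]
wrist_force: [0.4, 0.5, -0.5]
finger_gap: 0.0697
```

```bash
bash g black .06
```

```text
black d mm [ -7.3 -11.3 150.3] yaw -0.3 tcp [ 0.5352 -0.2868  0.2107] t 15.5 gap 0.0697 tilt [ 0.079 -0.005 -0.997] F [ 0.4  0.5 -0.5]
```

Request:
move_arm(
  moves=[
    {"tx": -3, "ty": -8, "tz": 45, "yaw": 0, "jaw": 70},
    {"tx": 0, "ty": 0, "tz": 45, "yaw": 0, "jaw": 70},
  ],
)

```text
t: 15.7
tool_pos: [0.5361, -0.2985, 0.1252]
eef_rot: [2.153, 2.182, 0.08]
wrist_force: [1.0, 0.5, 0.1]
finger_gap: 0.07
```

```bash
bash g black .06
```

```text
black d mm [ 4.6 -5.9 64.9] yaw -0.6 tcp [ 0.5361 -0.2985  0.1252] t 15.7 gap 0.07 tilt [ 0.09  -0.016 -0.996] F [1.  0.5 0.1]
```

Request:
move_arm(
  moves=[
    {"tx": 4, "ty": -5, "tz": 30, "yaw": 0, "jaw": 70},
    {"tx": 0, "ty": 0, "tz": 25, "yaw": 0, "jaw": 70},
  ],
)

```text
t: 15.9
tool_pos: [0.5353, -0.296, 0.0671]
eef_rot: [2.156, 2.18, 0.08]
wrist_force: [0.1, -0.3, 0.1]
finger_gap: 0.0697
```

```bash
bash g black .06; python3 -c "
from h import *
b=snap('side','y5.png');cv2.imwrite('pics/c5.png',cv2.resize(b[230:350,270:430,::-1],(640,480),interpolation=2))"
```

```text
black d mm [1.1 0.1 7.1] yaw -0.7 tcp [ 0.5353 -0.296   0.0671] t 15.9 gap 0.0697 tilt [ 0.09  -0.016 -0.996] F [ 0.1 -0.3  0.1]
```

View pics/c5.png

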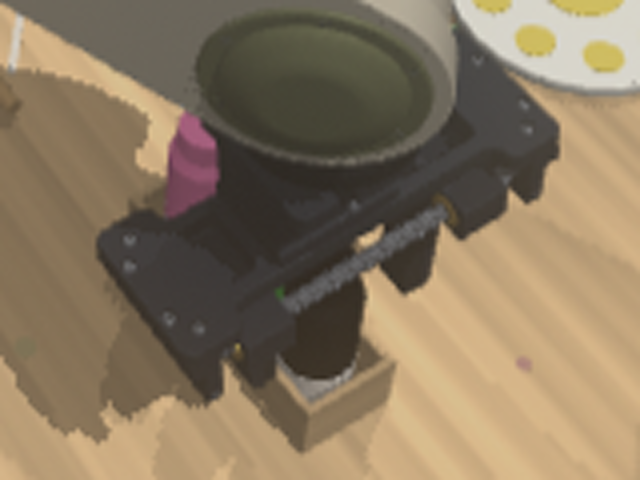

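Request:
move_arm(
  moves=[
    {"tx": 1, "ty": 1, "tz": 4, "yaw": 0, "jaw": 20},
    {"tx": 0, "ty": 0, "tz": 0, "yaw": 0, "jaw": 20},
    {"tx": 0, "ty": 0, "tz": 0, "yaw": 0, "jaw": 20},
    {"tx": 0, "ty": 0, "tz": 0, "yaw": 0, "jaw": 20},
    {"tx": 0, "ty": 0, "tz": 0, "yaw": 0, "jaw": 20},
  ],
)

```text
t: 16.45
tool_pos: [0.5373, -0.2951, 0.0641]
eef_rot: [2.155, 2.18, 0.08]
wrist_force: [0.3, 0.4, -0.2]
finger_gap: 0.0365
```

Request:
move_arm(
  moves=[
    {"tx": 0, "ty": 0, "tz": 0, "yaw": 0, "jaw": 20},
  ],
)

```text
t: 16.55
tool_pos: [0.5375, -0.2952, 0.0647]
eef_rot: [2.154, 2.18, 0.08]
wrist_force: [0.5, 0.6, -0.3]
finger_gap: 0.0363
```

```bash
bash g black .1
```

```text
black d mm [ -0.4   1.7 -35.3] yaw -0.7 tcp [ 0.5375 -0.2952  0.0647] t 16.55 gap 0.0363 tilt [ 0.091 -0.016 -0.996] F [ 0.5  0.6 -0.3]
```

Request:
move_arm(
  moves=[
    {"tx": 0, "ty": 1, "tz": -12, "yaw": 0, "jaw": 20},
    {"tx": 0, "ty": 2, "tz": -20, "yaw": 0, "jaw": 20},
    {"tx": 0, "ty": 2, "tz": -20, "yaw": 0, "jaw": 20},
  ],
)

```text
t: 16.85
tool_pos: [0.5368, -0.2935, 0.118]
eef_rot: [2.157, 2.183, 0.08]
wrist_force: [1.4, -0.5, -0.7]
finger_gap: 0.0365
```

```bash
bash g cblack .2; python3 -c "
from h import *
b=snap('side','y6.png');cv2.imwrite('pics/c6.png',cv2.resize(b[210:350,270:430,::-1],(560,490),interpolation=2))"
```

```text
cblack d mm [571.6  -3.3 -91. ] yaw -0.7 tcp [ 0.5368 -0.2935  0.118 ] t 16.85 gap 0.0365 tilt [ 0.087 -0.014 -0.996] F [ 1.4 -0.5 -0.7]
```

View pics/c6.png

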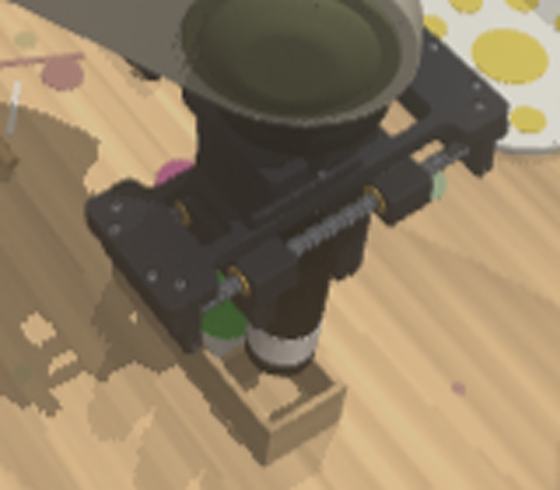

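Request:
move_arm(
  moves=[
    {"tx": 0, "ty": 2, "tz": -30, "yaw": 0, "jaw": 20},
    {"tx": 0, "ty": 3, "tz": -45, "yaw": 0, "jaw": 20},
    {"tx": 0, "ty": 2, "tz": -30, "yaw": 0, "jaw": 20},
    {"tx": 25, "ty": 0, "tz": 0, "yaw": 0, "jaw": 20},
    {"tx": 45, "ty": 0, "tz": 0, "yaw": 0, "jaw": 20},
  ],
)

```text
t: 17.4
tool_pos: [0.5341, -0.2249, 0.2324]
eef_rot: [2.155, 2.169, 0.08]
wrist_force: [0.8, 1.0, -1.3]
finger_gap: 0.0363
```

```bash
bash g cblack .22
```

```text
cblack d mm [ 5.043e+02 -1.220e+01  1.000e-01] yaw -1.0 tcp [ 0.5341 -0.2249  0.2324] t 17.4 gap 0.0363 tilt [ 0.095 -0.021 -0.995] F [ 0.8  1.  -1.3]
```

Request:
move_arm(
  moves=[
    {"tx": 48, "ty": -1, "tz": 0, "yaw": 0, "jaw": 20},
    {"tx": 48, "ty": -1, "tz": 0, "yaw": 0, "jaw": 20},
    {"tx": 48, "ty": -1, "tz": 0, "yaw": 0, "jaw": 20},
    {"tx": 48, "ty": -1, "tz": 0, "yaw": 0, "jaw": 20},
    {"tx": 48, "ty": -1, "tz": 0, "yaw": 0, "jaw": 20},
  ],
)

```text
t: 17.9
tool_pos: [0.5266, 0.0226, 0.2285]
eef_rot: [2.156, 2.161, 0.083]
wrist_force: [1.4, -0.3, -0.6]
finger_gap: 0.0362
```

```bash
bash g cblack .22
```

```text
cblack d mm [256.7  -7.2   1.8] yaw -1.2 tcp [0.5266 0.0226 0.2285] t 17.9 gap 0.0362 tilt [ 0.1   -0.023 -0.995] F [ 1.4 -0.3 -0.6]
```

Request:
move_arm(
  moves=[
    {"tx": 48, "ty": -1, "tz": 0, "yaw": 0, "jaw": 20},
    {"tx": 48, "ty": -1, "tz": 0, "yaw": 0, "jaw": 20},
    {"tx": 48, "ty": -1, "tz": 0, "yaw": 0, "jaw": 20},
    {"tx": 48, "ty": -1, "tz": 0, "yaw": 0, "jaw": 20},
    {"tx": 40, "ty": -1, "tz": 0, "yaw": 0, "jaw": 20},
  ],
)

```text
t: 18.4
tool_pos: [0.519, 0.265, 0.2246]
eef_rot: [2.154, 2.16, 0.088]
wrist_force: [0.1, -0.7, -1.0]
finger_gap: 0.0367
```

```bash
bash g cblack .074
```

```text
cblack d mm [ 17.6 -15.3 149.4] yaw -1.2 tcp [0.519  0.265  0.2246] t 18.4 gap 0.0367 tilt [ 0.104 -0.023 -0.994] F [ 0.1 -0.7 -1. ]
```

Request:
move_arm(
  moves=[
    {"tx": 11, "ty": -11, "tz": 40, "yaw": 0, "jaw": 20},
    {"tx": 2, "ty": -2, "tz": 40, "yaw": 0, "jaw": 20},
    {"tx": 0, "ty": 0, "tz": 18, "yaw": 0, "jaw": 20},
    {"tx": 0, "ty": 0, "tz": 0, "yaw": 0, "jaw": 20},
  ],
)

```text
t: 18.8
tool_pos: [0.515, 0.2828, 0.1238]
eef_rot: [2.144, 2.167, 0.096]
wrist_force: [-0.2, 0.3, -0.6]
finger_gap: 0.0362
```

```bash
bash g cblack .074; python3 -c "
from h import *
b=snap('side','y7.png');cv2.imwrite('pics/c7.png',cv2.convertScaleAbs(cv2.resize(b[80:220,140:300,::-1],(640,560),interpolation=2),alpha=1.8))"
```

```text
cblack d mm [-2.6 -1.2 50. ] yaw -0.7 tcp [0.515  0.2828 0.1238] t 18.8 gap 0.0362 tilt [ 0.109 -0.019 -0.994] F [-0.2  0.3 -0.6]
```

View pics/c7.png

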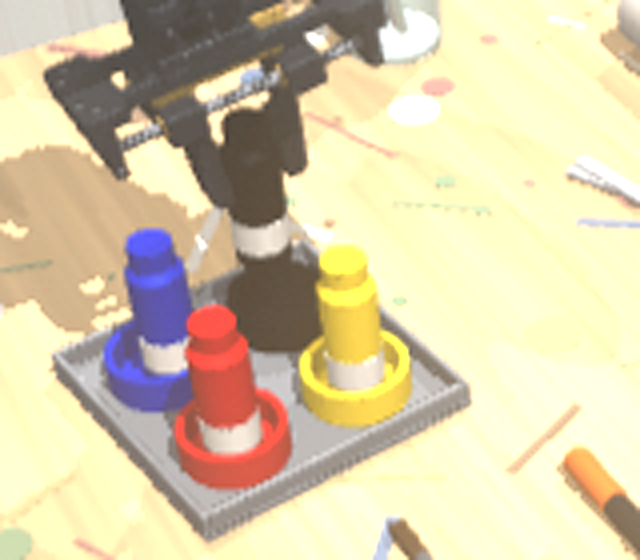

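Request:
move_arm(
  moves=[
    {"tx": -2, "ty": -1, "tz": 25, "yaw": 0, "jaw": 20},
    {"tx": 0, "ty": 0, "tz": 17, "yaw": 0, "jaw": 20},
  ],
)

```text
t: 19.05
tool_pos: [0.5217, 0.2807, 0.0877]
eef_rot: [2.141, 2.163, 0.11]
wrist_force: [-0.5, -0.1, -1.1]
finger_gap: 0.0365
```

```bash
bash g cblack .074
```

```text
cblack d mm [-1.3 -4.  13.4] yaw -0.8 tcp [0.5217 0.2807 0.0877] t 19.05 gap 0.0365 tilt [ 0.119 -0.016 -0.993] F [-0.5 -0.1 -1.1]
```

Request:
move_arm(
  moves=[
    {"tx": -1, "ty": -3, "tz": 9, "yaw": 0, "jaw": 20},
    {"tx": 0, "ty": 0, "tz": 4, "yaw": 0, "jaw": 20},
  ],
)

```text
t: 19.25
tool_pos: [0.521, 0.2792, 0.0756]
eef_rot: [2.141, 2.161, 0.113]
wrist_force: [0.1, -0.2, -0.5]
finger_gap: 0.0365
```

```bash
bash g cblack .074
```

```text
cblack d mm [ 0.  -1.9  1.4] yaw -0.8 tcp [0.521  0.2792 0.0756] t 19.25 gap 0.0365 tilt [ 0.121 -0.016 -0.993] F [ 0.1 -0.2 -0.5]
```

Request:
move_arm(
  moves=[
    {"tx": 0, "ty": -2, "tz": 3, "yaw": 0, "jaw": 20},
  ],
)

```text
t: 19.35
tool_pos: [0.52, 0.2792, 0.0734]
eef_rot: [2.141, 2.16, 0.116]
wrist_force: [0.1, -0.5, 0.4]
finger_gap: 0.0366
```

```bash
bash g cblack .074
```

```text
cblack d mm [ 0.  -0.6 -0.7] yaw -0.8 tcp [0.52   0.2792 0.0734] t 19.35 gap 0.0366 tilt [ 0.123 -0.015 -0.992] F [ 0.1 -0.5  0.4]
```

Request:
move_arm(
  moves=[
    {"tx": 0, "ty": 0, "tz": 2, "yaw": 0, "jaw": 20},
  ],
)

```text
t: 19.45
tool_pos: [0.5203, 0.2793, 0.0722]
eef_rot: [2.141, 2.16, 0.117]
wrist_force: [-2.6, 1.7, 6.6]
finger_gap: 0.0363
```

Request:
move_arm(
  moves=[
    {"tx": 0, "ty": 0, "tz": 0, "yaw": 0, "jaw": 50},
    {"tx": 0, "ty": 0, "tz": 0, "yaw": 0, "jaw": 56},
    {"tx": 0, "ty": 0, "tz": 0, "yaw": 0, "jaw": 56},
  ],
)

```text
t: 19.75
tool_pos: [0.5211, 0.2796, 0.0739]
eef_rot: [2.14, 2.159, 0.121]
wrist_force: [0.0, 0.1, 0.6]
finger_gap: 0.0558
```

```bash
bash g cblack .2
```

```text
cblack d mm [  -2.3   14.2 -125.3] yaw -0.8 tcp [0.5211 0.2796 0.0739] t 19.75 gap 0.0558 tilt [ 0.127 -0.014 -0.992] F [0.  0.1 0.6]
```

Request:
move_arm(
  moves=[
    {"tx": 0, "ty": 2, "tz": -20, "yaw": 0, "jaw": 60},
    {"tx": 0, "ty": 4, "tz": -35, "yaw": 0, "jaw": 60},
    {"tx": 0, "ty": 5, "tz": -45, "yaw": 0, "jaw": 60},
    {"tx": 0, "ty": 5, "tz": -45, "yaw": 0, "jaw": 60},
    {"tx": 30, "ty": -30, "tz": 0, "yaw": 0, "jaw": 60},
  ],
)

```text
t: 20.25
tool_pos: [0.4903, 0.3097, 0.2212]
eef_rot: [2.145, 2.154, 0.121]
wrist_force: [0.2, 1.7, -0.3]
finger_gap: 0.06
```

Request:
move_arm(
  moves=[
    {"tx": 35, "ty": -30, "tz": -10, "yaw": 0, "jaw": 60},
    {"tx": 35, "ty": -30, "tz": -10, "yaw": 0, "jaw": 60},
    {"tx": 35, "ty": -30, "tz": -10, "yaw": 0, "jaw": 60},
    {"tx": 35, "ty": -30, "tz": -10, "yaw": 0, "jaw": 60},
    {"tx": 0, "ty": 0, "tz": 0, "yaw": 0, "jaw": 60},
  ],
)

```text
t: 20.75
tool_pos: [0.3587, 0.4563, 0.2473]
eef_rot: [2.144, 2.154, 0.129]
wrist_force: [0.6, 0.3, 1.0]
finger_gap: 0.0602
```

```bash
bash g cblack .2; python3 -c "
from h import *
a=snap('top','x8.png');b=snap('side','y8.png')
f=lambda c,n:cv2.convertScaleAbs(cv2.resize(c[:,:,::-1],(400,n),interpolation=2),alpha=1.8)
L=np.vstack([f(a[175:280,130:235],400)]);R=np.vstack([f(b[100:230,140:270],400)])
q=f(b[240:340,300:400],400)[:200] ; r=f(a[190:240,350:450],200)
cv2.imwrite('pics/c8.png',np.vstack([np.hstack([L,R]),np.hstack([r,q])]))"
```

```text
cblack d mm [-177.1  152.2   69.6] yaw -1.1 tcp [0.3587 0.4563 0.2473] t 20.75 gap 0.0602 tilt [ 0.13  -0.01  -0.991] F [0.6 0.3 1. ]
```

View pics/c8.png

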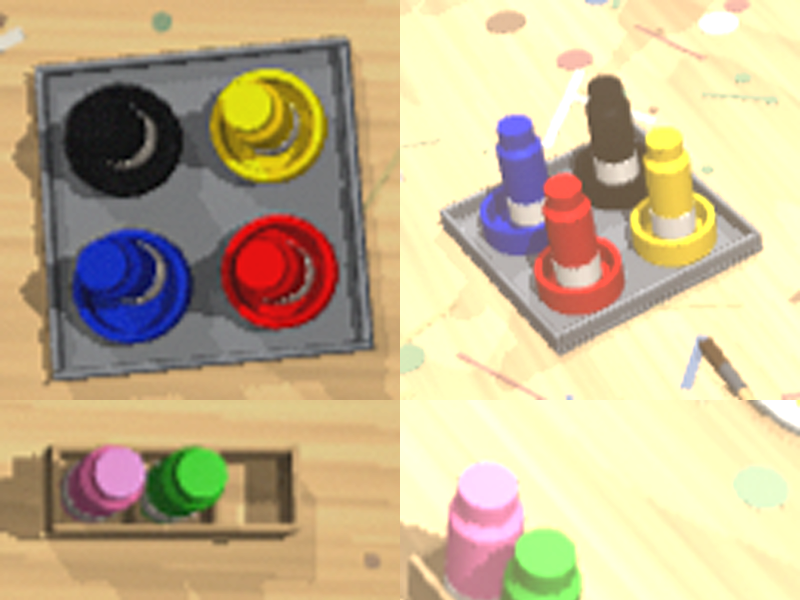

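All four bottles stand in the cups of their own colour, and pink and green are still in the rack. I'm handing in.

```bash
python3 -c "
from h import *
print(ticket.hand_in())"
```

```text
the job is handed in; nothing more can be done
None
```

I moved the red, blue, yellow and black bottles, in that order, into the cups of their own colours and handed the job in at about t = 21 s of the 115 s allowed.

- **Last check:** the final top and side pictures show all four bottles upright inside their cups. Pink and green are still standing in the rack, and the arm is clear of everything. I judged this by eye and did not measure the final positions. The cups leave a bottle only 10 mm of play, so one standing on the floor is inside the 13 mm limit.
- **Forces:** the highest wrist force I read was about 29 N, when the yellow bottle touched the cup floor. Readings came only at the end of each move, so a brief higher peak could have gone unseen.
- **Tool tilt:** the tool slowly drifted off vertical, reaching about 0.13 rad by the end, and the moves gave no way to correct it. I allowed for it when placing the bottles, and they stand upright after release.

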